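# Close a junction box: press four push-pins home, corner to corner

### The arm

A 6-joint arm with a two-finger parallel gripper is mounted at the origin on a cart in front of the work surface, level with it; the furniture and walls round the work are solid. World frame = base frame: x ahead of the robot, y to its left, z up, the work surface at z = 0. Lengths are in m, angles in rad, forces in N, time in s.
With the tool pointing down it reaches from about 0.275 to 0.725 m from the base axis. Payload 5.6 kg.
Tool frame: the origin (TCP) lies at the very end of the fingers, on their centre line; the grasp point (between the pads) lies 19 mm behind it; z points along the fingers, y is the line along which they close (so a half turn about z gives the same grasp; the last joint's range is limited). The gripper opens to 85 mm and grips with 20 to 120 N. Pads are 22 mm wide; open, the fingers measure 114 mm over their backs; the gripper's body (76 mm by 85 mm) begins 54 mm behind the grasp point. The pads swing forward as they close: fully open they stand 13 mm farther back than shut.
Start: joints at [1.394, 0.255, 0.108, 0, -1.424, -0.285], TCP at [0.245, 0.492, 0.231] pointing down, gripper open.
Joint ranges: [-2.95, 2.95], [-1.21, 1.97], [-1.09, 1.5], [-2.87, 1.71], [-2.94, -0.07], [-3.05, 3.05]. Speed limits (rad/s): [2.57, 2.57, 3.14, 3.14, 3.14, 3.14].

### API

Orientations are given as a unit quaternion [x, y, z, w].
In Python, from cell import sensors, optics, arm gives the robot as it stands. The module is installed in compiled form; this text tells all that it offers.
- The arm moves only by the shell command python3 -m creep 'ROWS' [OPENING]. ROWS is JSON, a list of rows, each a list of 2 entries, a list of its own where there are three numbers: the shift along the tool's x, y, z in m, then the turn, a rotation vector about the tool's x, y, z in rad. A call has 1 to 8 rows; each row shifts and turns the commanded pose from where the row before left it, along the tool's axes as they then stand; what a row does not reach is not made up. A row lasts 1/12 s, in which the tool goes at most 41.7 mm and 7.16 degrees, less where a joint would pass 70% of its speed; a pose out of reach is approached as far as the arm can. A call with a gripper value outside its range is refused whole. OPENING is the closure, from 0 (fully open) to 1 (shut), set as the call begins (- or left out, the last holds). The fingers move at their own pace and stop on an object; the grip force is fixed at half the most. Time passes only in rows, so rows that do not move let the fingers close. It gives the time, the measured TCP pose, the force, the opening and the grip force at its end, in the units of the state.
- sensors.sense(): the state, without advancing time (a new reading comes with each control period).
- optics.capture(name): name is "scene" or "top"; returns a dict with "color" (384x512x3 uint8, blue, green, red), "range_z" (384x512 float32, m along the optical axis (not along the pixel's ray), 0 where there is no reading), "intrinsics" (3x3 intrinsics, pixels), "R" (3x3) and "t" (3): a world point X has camera coordinates R X + t. Camera axes: x right, y down, z forward; pixel columns grow to the right and rows downward; lengths in m; the calibration is good to about 2 mm. A picture is of the moment at which its call begins.
- arm.hand_in(): hands the job in; it is judged then, once.
The state is a dict: "time": time; "joints": joint angles; "joint_velocities": joint speeds; "effort": joint torques, N m; "eef_pos": TCP position; "ee_rot": TCP orientation; "force": force on the tool from outside, world axes, zero at the start; "ft_torque": the same for the moment, N m; "grip_width": finger opening in m; "grasp_force": force on a finger pad.
Only numpy, scipy, OpenCV 4.12 (cv2) and the standard library are available. Lean on these libraries where they do the work, as an engineer would, in place of code of your own. Each camera call takes 0.05 s, during which the arm holds its last target. There are 200 camera calls.

### The job

The cover of the grey junction box is held by four coloured push-pins that still stand proud: with the fingertips press each lightly until it is fully home, corner to corner in the order red, blue, yellow, green, one after the other. Press only as hard as a pin needs, do not lift or shove the box, and leave the nut on the cover and the ring and bolt beside the box where they lie.

Things in the scene. Friction and masses are not known exactly. Their poses are not given: they have to be found in the camera images.
- red_top (a point): centre of the top face of the red push-pin's head (round red plastic head 20 mm across, 5 mm thick, on a black rubber bush and a white flanged stem, at the -x +y corner of the cover in the box's own axes). It goes down with the pin. Proud: 83 to 84 mm above the bench; home and let go: 75 mm, 13 mm above the cover.
- red_pin (a joint): how far the red push-pin is pushed in, m: 0 to 0.001 at the start (proud), 0.009 fully home, the white flange of its stem resting on its black collar. It slides straight down against about 4 N of friction, has no spring and stays where it is left; home is a hard stop, but the coloured head sits on a black rubber bush that gives 1 mm for every 4 N pressed, 4 mm at most, and comes back when let go (so the head goes down about 10 mm for 9 mm of the pin).
- blue_top (a point): centre of the top face of the blue push-pin's head (round blue plastic head 20 mm across, 5 mm thick, on a black rubber bush and a white flanged stem, at the +x -y corner of the cover in the box's own axes). It goes down with the pin. Proud: 83 to 84 mm above the bench; home and let go: 75 mm, 13 mm above the cover.
- blue_pin (a joint): how far the blue push-pin is pushed in, m: 0 to 0.001 at the start (proud), 0.009 fully home, the white flange of its stem resting on its black collar. It slides straight down against about 4 N of friction, has no spring and stays where it is left; home is a hard stop, but the coloured head sits on a black rubber bush that gives 1 mm for every 4 N pressed, 4 mm at most, and comes back when let go (so the head goes down about 10 mm for 9 mm of the pin).
- yellow_top (a point): centre of the top face of the yellow push-pin's head (round yellow plastic head 20 mm across, 5 mm thick, on a black rubber bush and a white flanged stem, at the +x +y corner of the cover in the box's own axes). It goes down with the pin. Proud: 83 to 84 mm above the bench; home and let go: 75 mm, 13 mm above the cover.
- yellow_pin (a joint): how far the yellow push-pin is pushed in, m: 0 to 0.001 at the start (proud), 0.009 fully home, the white flange of its stem resting on its black collar. It slides straight down against about 4 N of friction, has no spring and stays where it is left; home is a hard stop, but the coloured head sits on a black rubber bush that gives 1 mm for every 4 N pressed, 4 mm at most, and comes back when let go (so the head goes down about 10 mm for 9 mm of the pin).
- green_top (a point): centre of the top face of the green push-pin's head (round green plastic head 20 mm across, 5 mm thick, on a black rubber bush and a white flanged stem, at the -x -y corner of the cover in the box's own axes). It goes down with the pin. Proud: 83 to 84 mm above the bench; home and let go: 75 mm, 13 mm above the cover.
- green_pin (a joint): how far the green push-pin is pushed in, m: 0 to 0.001 at the start (proud), 0.009 fully home, the white flange of its stem resting on its black collar. It slides straight down against about 4 N of friction, has no spring and stays where it is left; home is a hard stop, but the coloured head sits on a black rubber bush that gives 1 mm for every 4 N pressed, 4 mm at most, and comes back when let go (so the head goes down about 10 mm for 9 mm of the pin).
- junction_box: grey metal junction box, 170 (x) x 130 (y) x 62 (z, top of cover) mm, about 1.3 kg, standing loose on the bench; origin at the centre of its underside, z up. The four push-pins are at x = +-67, y = +-47 mm; each goes through a black collar 24 mm across and 2 mm high. Black blanked cable glands stick out 18 mm from its two short sides, at mid height.
- nut: loose pale hexagon nut, 30 x 35 x 16 mm, lying near the middle of the box's cover; origin under its centre
- ring: loose thick pale steel bearing ring, 56 mm across, 22 mm high, flat on the bench beside one long side of the box (+y side in the box's axes); origin under its centre
- bolt: loose pale hexagon bolt, 28 x 71 x 26 mm, lying on the bench along the other long side of the box; origin under its centre
Things that resemble listed ones, but are neither listed nor needed, are in the scene too. Leave any orange or turquoise look-alike of the junction_box alone.

How it is judged:
On the way, in this order (a step that is already met when the one before it is completed fails the run):
1. the red pin is home (pushed in more than 7.5 of its 9 mm) (value of joint red_pin above 0.0075 m), for 0.1 s.
2. the blue pin is home (pushed in more than 7.5 of its 9 mm) (value of joint blue_pin above 0.0075 m), for 0.1 s.
3. the yellow pin is home (pushed in more than 7.5 of its 9 mm) (value of joint yellow_pin above 0.0075 m), for 0.1 s.
4. the green pin is home (pushed in more than 7.5 of its 9 mm) (value of joint green_pin above 0.0075 m), for 0.1 s.
At the end, for the whole second after the job is handed in: All four pins are pushed in more than 7.5 of their 9 mm; the box stands level (within 0.05 rad) and still, within 20 mm of where it stood; nut, ring and bolt are within 20 mm of where they lay (value of joint each of red_pin, blue_pin, yellow_pin, green_pin above 0.0075 m and distance of each of junction_box, nut, ring, bolt from where it was at the start of the episode below 0.02 m and angle between junction_box's own z axis and vertical below 0.05 rad and linear speed of junction_box below 0.01 m/s); the robot touches nothing.
It fails at once if a pin or the box is pressed with more than 30 N (a pin needs about 4 N) (contact force between the fingers and junction_box above 30 N).
It fails at once if the box or a pin is pressed with the arm or the body of the gripper instead of the fingers (contact force between the arm and junction_box above 3 N).
It fails at once if the box is lifted more than 8 mm or tipped more than 0.15 rad (height (world z) of junction_box above 0.008 m or angle between junction_box's own z axis and vertical above 0.15 rad).
It fails at once if the box is shoved more than 20 mm (distance of junction_box from where it was at the start of the episode above 0.02 m).
It fails at once if the nut, ring or bolt is moved more than 20 mm or picked up (distance of any of nut, ring, bolt from where it was at the start of the episode above 0.02 m).
It also fails if it takes over 46 s, if anything falls off the work surface, if the arm or the gripper's body presses on something with over 40 N, if the wrist force passes 120 N, or if a joint passes its speed limit or range.

## Working session

There is one attempt and no reset: what is moved stays moved. The work goes in short steps, Python scripts to look and compute and a shell command to move; the robot and the scene stay as the last step left them, time stands still between calls to the robot, and variables do not carry over. Pictures are saved under pics/ and viewed, at most 10 in all, crops included, and the job is handed in when it is done.

```bash
mkdir -p pics; cat > h.py <<'E'
import numpy as np,cv2
from cell import sensors,optics,arm
def cap(n):
    d=optics.capture(n);cv2.imwrite
    return d
def pts(d):
    z=d["range_z"];K=d["intrinsics"];v,u=np.mgrid[:z.shape[0],:z.shape[1]]
    c=np.stack([(u-K[0,2])/K[0,0]*z,(v-K[1,2])/K[1,1]*z,z],-1)
    return (c-d["t"])@d["R"]
E
python3 - <<'E'
from h import *
s=sensors.sense();print({k:np.round(v,3) for k,v in s.items()})
for n in("top","scene"):
    d=cap(n);cv2.imwrite(f"pics/{n}0.png",d["color"]);np.savez(n+"0.npz",**d)
    print(n,-d["R"].T@d["t"],d["R"][2],d["intrinsics"][0,0])
E
```

```text
{'time': np.float64(0.0), 'joints': array([ 1.394,  0.256,  0.107, -0.   , -1.424, -0.285]), 'joint_velocities': array([-0.001,  0.001, -0.001, -0.001, -0.   ,  0.001]), 'effort': array([ 1.0000e-03, -3.8663e+01,  2.3794e+01,  5.3650e+00, -6.0000e-03,
       -0.0000e+00]), 'eef_pos': array([0.245, 0.492, 0.23 ]), 'ee_rot': array([ 0.973, -0.229, -0.   ,  0.001]), 'force': array([0.357, 0.429, 0.186]), 'ft_torque': array([-0.061,  0.044,  0.06 ]), 'grasp_force': np.float64(0.0), 'grip_width': np.float64(0.085)}
top [ 0.45756828 -0.00738799  1.03270367] [ 0.15675185  0.01830355 -0.9874684 ] 383.8147675525089
scene [ 0.14069207 -0.86698303  0.88657443] [ 0.35064177  0.67460866 -0.64957948] 462.8843099726891
```

View pics/top0.png

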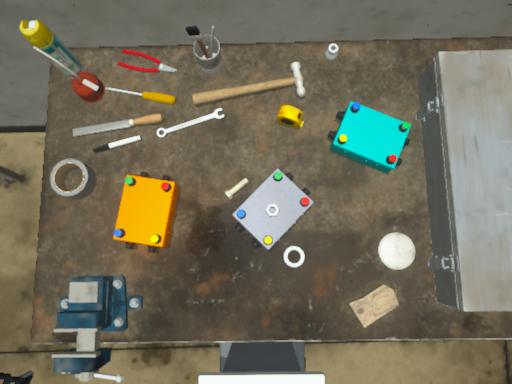

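View pics/scene0.png

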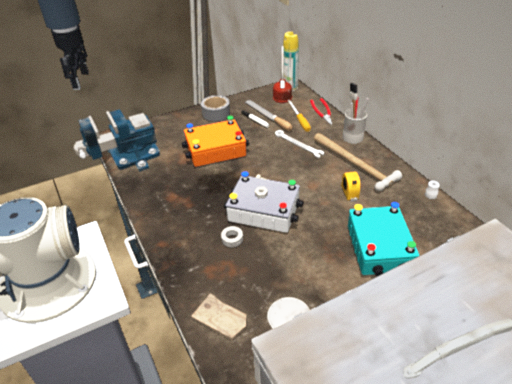

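Top view: the grey box is at (272,210), with red at (304,202), blue (241,214), yellow (268,240) and green (278,176). The ring is at (294,257), the bolt at (236,188), and the nut at (272,210) on the cover. The look-alikes with the same pin colours are the orange box (147,210) and the turquoise box (370,137), so I choose the grey one. In the scene view it is at (263,203).

```bash
python3 - <<'E'
from h import *
P={}
for n,roi,z in(("top",(225,165,90,85),.083),("scene",(222,165,85,70),.083)):
    d=dict(np.load(n+"0.npz"));hsv=cv2.cvtColor(d["color"],cv2.COLOR_BGR2HSV);X=pts(d)
    K=d["intrinsics"];C=-d["R"].T@d["t"]
    m0=np.zeros(hsv.shape[:2],np.uint8);x,y,w,h=roi;m0[y:y+h,x:x+w]=255
    for c,(a,b) in dict(red=(172,186),blue=(105,125),yellow=(22,35),green=(50,75)).items():
        H=hsv[...,0].astype(int);H=np.where((c=="red")&(H<20),H+180,H)
        m=((H>=a)&(H<=b)&(hsv[...,1]>140)&(hsv[...,2]>70)&(m0>0)).astype(np.uint8)
        k,l,st,ce=cv2.connectedComponentsWithStats(m);i=1+np.argmax(st[1:,4])
        u,v=ce[i];r=d["R"].T@np.linalg.inv(K)@[u,v,1];p=C+r*(z-C[2])/r[2]
        q=np.median(X[l==i],0)
        P[n,c]=p[:2];print(n,c,st[i],ce[i].round(1),"ray",p.round(4),"depth",q.round(4))
    g=lambda c:P[n,c]
    print("diag",np.linalg.norm(g("red")-g("blue")),np.linalg.norm(g("yellow")-g("green")),"sides",np.linalg.norm(g("red")-g("yellow")),np.linalg.norm(g("red")-g("green")))
d=np.load("top0.npz");cv2.imwrite("pics/crop.png",cv2.resize(d["color"][155:275,215:335],None,fx=5,fy=5,interpolation=cv2.INTER_CUBIC))
E
```

```text
top red [301 198   8   8  46] [304.7 201.1] ray [ 0.5804 -0.1176  0.083 ] depth [ 0.5807 -0.1182  0.0825]
top blue [237 210   8   8  34] [240.6 213.4] ray [0.5525 0.0424 0.083 ] depth [0.5533 0.0432 0.0817]
top yellow [264 236   8   8  52] [267.7 239.7] ray [ 0.4865 -0.0236  0.083 ] depth [ 0.4858 -0.0242  0.083 ]
top green [274 172   8   8  44] [277.6 175.6] ray [ 0.6462 -0.0518  0.083 ] depth [ 0.6465 -0.0509  0.0825]
diag 0.16245062522870704 0.16224731566445716 sides 0.13289559769939124 0.09305963560550244
scene red [280 203   6   5  28] [282.5 205.1] ray [ 0.5771 -0.1194  0.083 ] depth [ 0.5771 -0.1202  0.0834]
scene blue [242 172   7   5  27] [244.6 173.7] ray [0.5502 0.0429 0.083 ] depth [0.5505 0.0437 0.0833]
scene yellow [229 193   8   6  34] [232.4 195.5] ray [ 0.4818 -0.0224  0.083 ] depth [ 0.4838 -0.024   0.0841]
scene green [289 180   6   5  22] [291.7 182. ] ray [ 0.6444 -0.0525  0.083 ] depth [ 0.6435 -0.0507  0.0822]
diag 0.16450431486828843 0.16539297514871523 sides 0.1359521329222154 0.09490085019027657
```

View pics/crop.png

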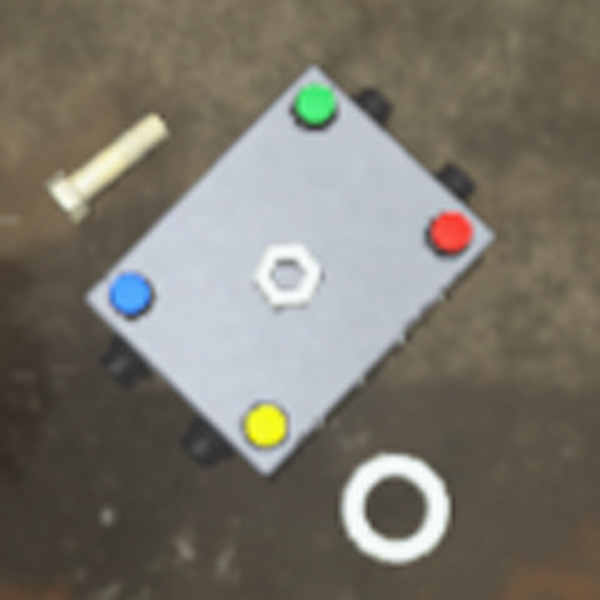

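The crop shows the grey box with its four pins, the nut in the middle, the ring at lower right and the bolt at upper left. Pin spacings come out at 134, 94 and 163 mm, as expected, and heights at about 83 mm. Averaging both views gives red (.579,-.1185), blue (.5515,.0427), yellow (.4843,-.023) and green (.6453,-.052).

```bash
cat > go.py <<'E'
import sys;from h import *
from scipy.spatial.transform import Rotation as Ro
T=dict(red=(.579,-.1185),blue=(.5515,.0427),yellow=(.4843,-.023),green=(.6453,-.052))
s=sensors.sense();p=s["eef_pos"];R=Ro.from_quat(s["ee_rot"]).as_matrix()
print(round(float(s["time"]),2),"p",p.round(4),"F",s["force"].round(2),"w",round(float(s["grip_width"]),3),"tilt",R[:,2].round(3))
for a in sys.argv[1:]: print(a,"tool delta to z=.10:",(R.T@(np.r_[T[a],.10]-p)).round(4))
E
python3 -m creep '[[[0.0286,0.0199,0],[0,0,0]],[[0.0286,0.0199,0],[0,0,0]],[[0.0286,0.0199,0],[0,0,0]],[[0.0286,0.0199,0],[0,0,0]],[[0.0286,0.0199,0],[0,0,0]],[[0.0286,0.0199,0],[0,0,0]],[[0.0286,0.0199,0],[0,0,0]],[[0.0286,0.0199,0],[0,0,0]]]' 1
python3 -m creep '[[[0.0286,0.0199,0],[0,0,0]],[[0.0286,0.0199,0],[0,0,0]],[[0.0286,0.0199,0],[0,0,0]],[[0.0286,0.0199,0],[0,0,0]],[[0.0286,0.0199,0],[0,0,0]],[[0.0286,0.0199,0],[0,0,0]],[[0.0286,0.0199,0],[0,0,0]],[[0,0,0],[0,0,0]]]'
python3 go.py red
```

```text
time: 0.77
eef_pos: [0.3791, 0.2462, 0.231]
ee_rot: [0.974, -0.229, -0.0, 0.0]
force: [1.2, -0.4, 0.7]
grip_width: 0.0001
grasp_force: 0.0
time: 1.43
eef_pos: [0.4975, 0.0296, 0.2304]
ee_rot: [0.973, -0.231, -0.0, 0.001]
force: [0.3, -0.2, -0.2]
grip_width: -0.0002
grasp_force: 0.0
1.43 p [0.4975 0.0296 0.2304] F [ 0.3  -0.2  -0.17] w -0.0 tilt [-0.001 -0.002 -1.   ]
red tool delta to z=.10: [0.1395 0.0953 0.1306]
```

```bash
python3 -m creep '[[[0.028,0.019,0.01],[0,0,0]],[[0.028,0.019,0.01],[0,0,0]],[[0.028,0.019,0.02],[0,0,0]],[[0.028,0.019,0.03],[0,0,0]],[[0.0275,0.0193,0.03],[0,0,0]],[[0,0,0.03],[0,0,0]],[[0,0,0],[0,0,0]],[[0,0,0],[0,0,0]]]'
python3 go.py red
python3 - <<'E'
from h import *
a=cap("scene")["color"][120:270,190:340];b=cap("top")["color"][130:280,200:350]
cv2.imwrite("pics/r1.png",cv2.resize(np.hstack([a,b]),None,fx=2.6,fy=2.6,interpolation=cv2.INTER_CUBIC))
E
```

```text
time: 2.1
eef_pos: [0.5747, -0.1091, 0.1045]
ee_rot: [0.973, -0.229, -0.002, 0.001]
force: [-0.2, -0.3, 1.0]
grip_width: 0.0004
grasp_force: 0.0
2.1 p [ 0.5747 -0.1091  0.1045] F [-0.24 -0.33  1.  ] w 0.0 tilt [-0.005 -0.    -1.   ]
red tool delta to z=.10: [0.0081 0.0065 0.0044]
```

View pics/r1.png

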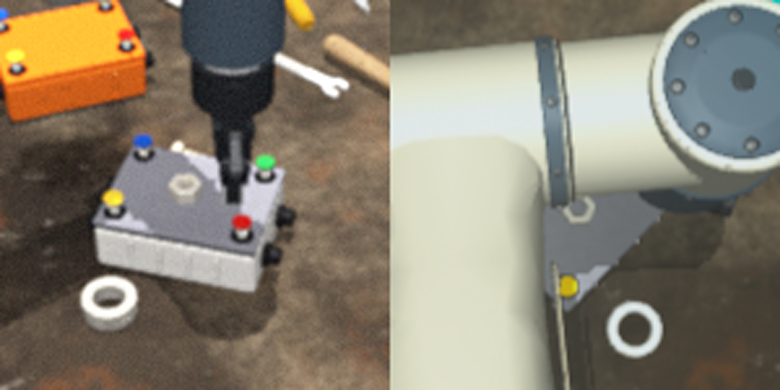

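The scene crop shows the shut fingertip just behind and above the red pin, at about (233,195) against the head at (241,222). That fits the roughly 10 mm still to go.

```bash
python3 -m creep '[[[0.004,0.003,0],[0,0,0]],[[0.004,0.003,0.004],[0,0,0]],[[0,0,0.005],[0,0,0]],[[0,0,0.003],[0,0,0]],[[0,0,0],[0,0,0]],[[0,0,0],[0,0,0]],[[0,0,0],[0,0,0]]]'
python3 go.py red
```

```text
time: 2.78
eef_pos: [0.5805, -0.1178, 0.094]
ee_rot: [0.973, -0.229, -0.0, 0.0]
force: [0.8, 0.7, 0.2]
grip_width: 0.0
grasp_force: 0.0
2.78 p [ 0.5805 -0.1178  0.094 ] F [0.84 0.69 0.18] w 0.0 tilt [-0. -0. -1.]
red tool delta to z=.10: [-0.001   0.0013 -0.006 ]
```

```bash
python3 -m creep '[[[0,0.001,0.004],[0,0,0]],[[0,0,0.003],[0,0,0]],[[0,0,0.002],[0,0,0]],[[0,0,0.002],[0,0,0]],[[0,0,0.002],[0,0,0]],[[0,0,0.002],[0,0,0]],[[0,0,0],[0,0,0]],[[0,0,0],[0,0,0]]]'
python3 -m creep '[[[0,0,0.0015],[0,0,0]],[[0,0,0.0015],[0,0,0]],[[0,0,0],[0,0,0]],[[0,0,0],[0,0,0]]]'
```

```text
time: 3.45
eef_pos: [0.5799, -0.1188, 0.0789]
ee_rot: [0.973, -0.229, -0.0, 0.0]
force: [-2.7, 1.2, 2.4]
grip_width: 0.0003
grasp_force: 1.4
time: 3.78
eef_pos: [0.58, -0.1188, 0.0758]
ee_rot: [0.973, -0.229, -0.0, 0.0]
force: [-1.9, -0.2, 2.7]
grip_width: 0.0001
grasp_force: 1.6
```

```bash
python3 -m creep '[[[0,0,0.001],[0,0,0]],[[0,0,0.001],[0,0,0]],[[0,0,0],[0,0,0]],[[0,0,0],[0,0,0]]]'
python3 -m creep '[[[0,0,0.0008],[0,0,0]],[[0,0,0],[0,0,0]],[[0,0,0],[0,0,0]]]'
```

```text
time: 4.12
eef_pos: [0.5801, -0.1188, 0.074]
ee_rot: [0.973, -0.229, 0.0, 0.0]
force: [-2.6, 0.5, 4.8]
grip_width: -0.0002
grasp_force: 2.2
time: 4.37
eef_pos: [0.58, -0.1188, 0.0735]
ee_rot: [0.973, -0.229, 0.0, 0.0]
force: [-4.4, 0.5, 6.8]
grip_width: -0.0001
grasp_force: 3.2
```

```bash
python3 -m creep '[[[0,0,0.0008],[0,0,0]],[[0,0,0],[0,0,0]],[[0,0,0],[0,0,0]]]'
python3 -m creep '[[[0,0,0.0006],[0,0,0]],[[0,0,0],[0,0,0]],[[0,0,0],[0,0,0]]]'
```

```text
time: 4.62
eef_pos: [0.5801, -0.1188, 0.073]
ee_rot: [0.973, -0.229, 0.0, 0.0]
force: [-4.1, 1.1, 8.0]
grip_width: -0.0002
grasp_force: 4.1
time: 4.87
eef_pos: [0.5801, -0.1188, 0.0727]
ee_rot: [0.973, -0.229, 0.0, 0.0]
force: [-4.4, 1.6, 9.1]
grip_width: 0.0001
grasp_force: 4.8
```

Red is home: 9 N at z = 72.7 mm, which is 75 mm less the bush's give. Lifting and going to blue.

```bash
python3 -m creep '[[[0,0,-0.005],[0,0,0]],[[0,0,-0.015],[0,0,0]],[[0,0,-0.015],[0,0,0]],[[-0.016,-0.022,0],[0,0,0]],[[-0.016,-0.022,0],[0,0,0]],[[-0.016,-0.022,0],[0,0,0]],[[-0.016,-0.022,0],[0,0,0]],[[-0.016,-0.022,0],[0,0,0]]]'
python3 -m creep '[[[-0.0165,-0.022,0],[0,0,0]],[[0,0,0],[0,0,0]],[[0,0,0],[0,0,0]],[[0,0,0],[0,0,0]]]'
python3 go.py blue
python3 - <<'E'
from h import *
a=cap("scene")["color"][130:250,200:330]
cv2.imwrite("pics/r2.png",cv2.resize(a,None,fx=4.5,fy=4.5,interpolation=cv2.INTER_CUBIC))
E
```

```text
time: 5.53
eef_pos: [0.5574, 0.0167, 0.1063]
ee_rot: [0.973, -0.229, 0.0, -0.0]
force: [-0.1, -0.6, 0.1]
grip_width: 0.0002
grasp_force: 0.0
time: 5.87
eef_pos: [0.5527, 0.0425, 0.1064]
ee_rot: [0.974, -0.229, 0.0, -0.0]
force: [-1.1, 0.6, -0.2]
grip_width: -0.0
grasp_force: 0.0
5.87 p [0.5527 0.0425 0.1064] F [-1.1   0.58 -0.2 ] w -0.0 tilt [ 0.  0. -1.]
blue tool delta to z=.10: [-0.0012  0.0003  0.0064]
```

View pics/r2.png

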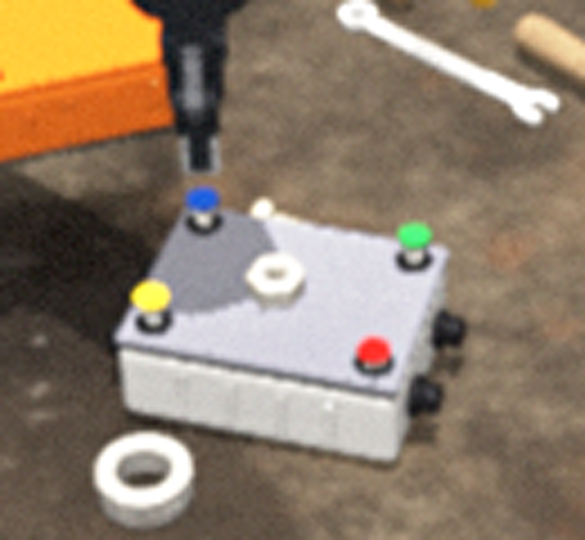

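The red pin (374,352) now sits on its collar, while the others still show their white stems. The tip at (202,165) is right above blue (203,200). Now pressing blue.

```bash
python3 -m creep '[[[-0.001,0,0.009],[0,0,0]],[[0,0,0.009],[0,0,0]],[[0,0,0.004],[0,0,0]],[[0,0,0.002],[0,0,0]],[[0,0,0.002],[0,0,0]],[[0,0,0.002],[0,0,0]],[[0,0,0.0015],[0,0,0]],[[0,0,0],[0,0,0]]]'
python3 -m creep '[[[0,0,0.001],[0,0,0]],[[0,0,0.001],[0,0,0]],[[0,0,0],[0,0,0]],[[0,0,0],[0,0,0]]]'
```

```text
time: 6.58
eef_pos: [0.5515, 0.0425, 0.0771]
ee_rot: [0.973, -0.229, -0.0, 0.0]
force: [-2.5, -0.7, 4.0]
grip_width: -0.0
grasp_force: 1.6
time: 6.92
eef_pos: [0.5518, 0.0427, 0.0753]
ee_rot: [0.973, -0.229, 0.0, 0.0]
force: [-2.6, -2.0, 3.9]
grip_width: -0.0003
grasp_force: 1.7
```

```bash
python3 -m creep '[[[0,0,0.001],[0,0,0]],[[0,0,0.001],[0,0,0]],[[0,0,0],[0,0,0]],[[0,0,0],[0,0,0]]]'
python3 -m creep '[[[0,0,0.0008],[0,0,0]],[[0,0,0.0006],[0,0,0]],[[0,0,0],[0,0,0]],[[0,0,0],[0,0,0]]]'
```

```text
time: 7.25
eef_pos: [0.5519, 0.0428, 0.0736]
ee_rot: [0.973, -0.229, 0.0, -0.0]
force: [-2.2, -3.6, 6.9]
grip_width: -0.0002
grasp_force: 3.0
time: 7.58
eef_pos: [0.5519, 0.0428, 0.0727]
ee_rot: [0.974, -0.229, 0.001, -0.0]
force: [-3.8, -2.4, 9.1]
grip_width: 0.0001
grasp_force: 4.7
```

Blue is home: 9 N at 72.7 mm. Next is yellow.

```bash
python3 -m creep '[[[0,0,-0.005],[0,0,0]],[[0,0,-0.014],[0,0,0]],[[0,0,-0.014],[0,0,0]],[[-0.008,0.022,0],[0,0,0]],[[-0.008,0.022,0],[0,0,0]],[[-0.008,0.022,0],[0,0,0]],[[-0.0072,0.023,0],[0,0,0]],[[0,0,0],[0,0,0]]]'
python3 -m creep '[[[0,0,0],[0,0,0]],[[0,0,0],[0,0,0]]]'
python3 go.py yellow
```

```text
time: 8.25
eef_pos: [0.4814, -0.0242, 0.1044]
ee_rot: [0.973, -0.23, -0.001, -0.0]
force: [-0.3, 0.1, -1.3]
grip_width: 0.0002
grasp_force: 0.0
time: 8.42
eef_pos: [0.4847, -0.0224, 0.1048]
ee_rot: [0.973, -0.229, 0.0, -0.0]
force: [0.4, -0.4, -0.5]
grip_width: -0.0003
grasp_force: 0.0
8.42 p [ 0.4847 -0.0224  0.1048] F [ 0.44 -0.41 -0.48] w -0.0 tilt [ 0.001  0.001 -1.   ]
yellow tool delta to z=.10: [-0.      0.0007  0.0048]
```

```bash
python3 -m creep '[[[0,0,0.009],[0,0,0]],[[0,0,0.008],[0,0,0]],[[0,0,0.004],[0,0,0]],[[0,0,0.002],[0,0,0]],[[0,0,0.002],[0,0,0]],[[0,0,0.002],[0,0,0]],[[0,0,0.0015],[0,0,0]],[[0,0,0],[0,0,0]]]'
python3 -m creep '[[[0,0,0.001],[0,0,0]],[[0,0,0.001],[0,0,0]],[[0,0,0],[0,0,0]],[[0,0,0],[0,0,0]]]'
```

```text
time: 9.08
eef_pos: [0.4841, -0.0228, 0.0762]
ee_rot: [0.973, -0.229, 0.0, -0.0]
force: [-0.0, 2.9, 3.2]
grip_width: -0.0004
grasp_force: 1.5
time: 9.42
eef_pos: [0.4842, -0.0229, 0.0744]
ee_rot: [0.973, -0.229, 0.0, -0.0]
force: [-0.4, 2.5, 2.6]
grip_width: -0.0004
grasp_force: 1.7
```

```bash
python3 -m creep '[[[0,0,0.001],[0,0,0]],[[0,0,0.0005],[0,0,0]],[[0,0,0],[0,0,0]],[[0,0,0],[0,0,0]]]'
python3 -m creep '[[[0,0,0.0006],[0,0,0]],[[0,0,0],[0,0,0]],[[0,0,0],[0,0,0]]]'
```

```text
time: 9.75
eef_pos: [0.4843, -0.0229, 0.0733]
ee_rot: [0.973, -0.229, 0.0, -0.0]
force: [-1.3, 1.7, 7.7]
grip_width: 0.0002
grasp_force: 3.6
time: 10.0
eef_pos: [0.4843, -0.0229, 0.0729]
ee_rot: [0.973, -0.229, 0.0, -0.0]
force: [-2.3, 2.5, 9.2]
grip_width: 0.0002
grasp_force: 4.3
```

Yellow is home: 9 N at 72.9 mm. Next is green.

```bash
python3 -m creep '[[[0,0,-0.005],[0,0,0]],[[0,0,-0.014],[0,0,0]],[[0,0,-0.014],[0,0,0]],[[0.0224,-0.0065,0],[0,0,0]],[[0.0224,-0.0065,0],[0,0,0]],[[0.0224,-0.0065,0],[0,0,0]],[[0.0224,-0.0065,0],[0,0,0]],[[0.0224,-0.0065,0],[0,0,0]]]'
python3 -m creep '[[[0.0224,-0.0065,0],[0,0,0]],[[0.0224,-0.0065,0],[0,0,0]],[[0,0,0],[0,0,0]],[[0,0,0],[0,0,0]],[[0,0,0],[0,0,0]]]'
python3 go.py green
```

```text
time: 10.67
eef_pos: [0.5994, -0.0445, 0.1046]
ee_rot: [0.973, -0.229, -0.001, 0.0]
force: [0.2, 0.1, -0.0]
grip_width: 0.0001
grasp_force: 0.0
time: 11.08
eef_pos: [0.6439, -0.0523, 0.1044]
ee_rot: [0.973, -0.229, -0.001, 0.0]
force: [0.6, 0.3, 0.5]
grip_width: 0.0002
grasp_force: 0.0
11.08 p [ 0.6439 -0.0523  0.1044] F [0.61 0.25 0.47] w 0.0 tilt [-0.002 -0.    -1.   ]
green tool delta to z=.10: [ 0.0011 -0.0009  0.0044]
```

```bash
python3 -m creep '[[[0.001,-0.001,0.009],[0,0,0]],[[0,0,0.008],[0,0,0]],[[0,0,0.004],[0,0,0]],[[0,0,0.002],[0,0,0]],[[0,0,0.002],[0,0,0]],[[0,0,0.002],[0,0,0]],[[0,0,0.0015],[0,0,0]],[[0,0,0],[0,0,0]]]'
python3 -m creep '[[[0,0,0.001],[0,0,0]],[[0,0,0.001],[0,0,0]],[[0,0,0],[0,0,0]],[[0,0,0],[0,0,0]]]'
```

```text
time: 11.75
eef_pos: [0.6457, -0.0516, 0.0767]
ee_rot: [0.973, -0.229, -0.0, 0.0]
force: [-3.6, 0.8, 4.4]
grip_width: 0.0003
grasp_force: 1.8
time: 12.08
eef_pos: [0.6461, -0.0517, 0.0747]
ee_rot: [0.973, -0.229, 0.0, 0.0]
force: [-1.6, -0.3, 3.5]
grip_width: -0.0
grasp_force: 1.7
```

```bash
python3 -m creep '[[[0,0,0.001],[0,0,0]],[[0,0,0.0007],[0,0,0]],[[0,0,0],[0,0,0]],[[0,0,0],[0,0,0]]]'
python3 -m creep '[[[0,0,0.0007],[0,0,0]],[[0,0,0],[0,0,0]],[[0,0,0],[0,0,0]]]'
```

```text
time: 12.42
eef_pos: [0.6461, -0.0517, 0.0735]
ee_rot: [0.973, -0.229, 0.0, 0.0]
force: [-2.8, 0.8, 5.8]
grip_width: -0.0002
grasp_force: 3.1
time: 12.67
eef_pos: [0.6461, -0.0517, 0.0731]
ee_rot: [0.973, -0.229, 0.0, 0.0]
force: [-3.6, 0.9, 7.8]
grip_width: 0.0
grasp_force: 3.9
```

Green is home: 8 N at 73.1 mm. I'll lift straight up, move aside and check.

```bash
python3 -m creep '[[[0,0,-0.005],[0,0,0]],[[0,0,-0.02],[0,0,0]],[[0,0,-0.03],[0,0,0]],[[0,0,-0.03],[0,0,0]],[[0,0,-0.03],[0,0,0]],[[0,0,-0.02],[0,0,0]],[[0,0,0],[0,0,0]],[[0,0,0],[0,0,0]]]'
python3 -m creep '[[[0,-0.03,0],[0,0,0]],[[0,-0.03,0],[0,0,0]],[[0,-0.03,0],[0,0,0]],[[0,-0.03,0],[0,0,0]],[[0,-0.03,0],[0,0,0]],[[0,-0.03,0],[0,0,0]],[[0,0,0],[0,0,0]],[[0,0,0],[0,0,0]]]'
python3 - <<'E'
from h import *
a=cap("scene")["color"][140:250,200:330]
cv2.imwrite("pics/r3.png",cv2.resize(a,None,fx=5,fy=5,interpolation=cv2.INTER_CUBIC))
E
```

```text
time: 13.33
eef_pos: [0.647, -0.0513, 0.2083]
ee_rot: [0.973, -0.229, 0.002, -0.001]
force: [-0.1, 0.7, -0.5]
grip_width: 0.0002
grasp_force: 0.0
time: 14.0
eef_pos: [0.7261, 0.1114, 0.2036]
ee_rot: [0.974, -0.228, -0.002, 0.001]
force: [-0.3, -0.1, 0.4]
grip_width: -0.0003
grasp_force: 0.0
```

View pics/r3.png

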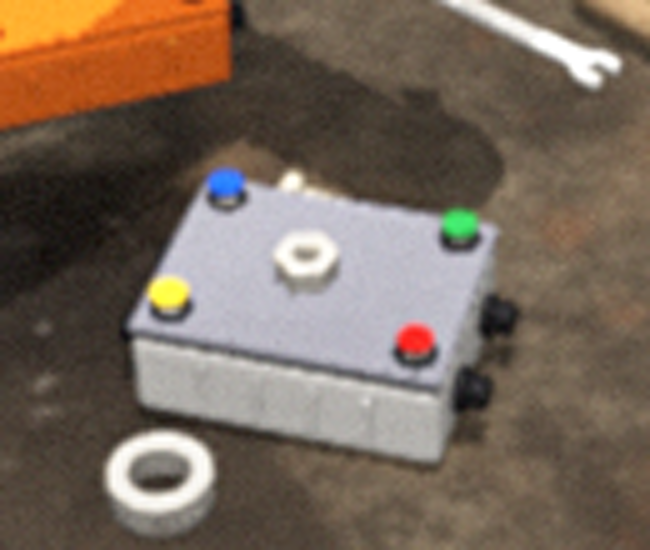

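All four pins — red (415,340), blue (226,185), yellow (170,295), green (460,225) — sit on their collars with no white stem showing. The nut, ring and bolt are where they were.

```bash
python3 -c "
from cell import arm
print(arm.hand_in())"
```

```text
the job is handed in; nothing more can be done
None
```

I pressed all four pins home in the order red, blue, yellow, green, with about 10 N or less measured on each; the box, nut, ring and bolt look undisturbed in the last picture, and I handed the job in at about 14 s (the hand-in returned no verdict).

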